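# Load the carver's bench lift and set it two turns up

### The arm

A 6-joint arm with a two-finger parallel gripper is mounted at the origin on the work surface. World frame = base frame: x ahead of the robot, y to its left, z up, the work surface at z = 0. Lengths are in m, angles in rad, forces in N, time in s.
With the tool pointing down it reaches from about 0.225 to 0.875 m from the base axis. Payload 3.4 kg.
Tool frame: the origin (TCP) lies on the mounting face of the last link; the fingertips stand 173 mm ahead of it and the grasp point (between the pads) lies 155 mm ahead of it; y points along the fingers, x is the direction in which the jaws open and shut, and the axes are right-handed (so a half turn about y gives the same grasp; the last joint's range is limited). The gripper opens to 85 mm and grips with 20 to 120 N. Pads are 22 mm wide; open, the fingers measure 114 mm over their backs; the gripper's body (76 mm by 85 mm) begins 54 mm behind the grasp point. The pads swing forward as they close: fully open they stand 13 mm farther back than shut.
Start: joints at [1.155, 0.276, 1.505, -0, 1.361, -0.121], TCP at [0.167, 0.55, 0.405] pointing down, gripper open.
Joint ranges: [-2.89, 2.89], [-0.75, 2.08], [0.22, 2.7], [-1.18, 4.32], [0.11, 2.71], [-2.7, 2.7]. Speed limits (rad/s): [2.57, 2.57, 3.14, 3.14, 3.14, 3.14].

### API

Orientations are given as a unit quaternion [w, x, y, z].
In Python, from rig import manip, vision, ticket gives the robot as it stands.
- The arm moves only by the tool arm_command, never from a script. Its argument "increments" is one flat list of numbers, 7 for each row, row after row: the turn, a rotation vector about the tool's x, y, z in rad, then the shift along the tool's x, y, z in cm, then the closure, from 0 (fully open) to 1 (shut). In form: [wx, wy, wz, tx, ty, tz, hand, wx, wy, wz, tx, ty, tz, hand, ...]. A call has 1 to 8 rows; each row shifts and turns the commanded pose from where the row before left it, along the tool's axes as they then stand; what a row does not reach is not made up. A row lasts 1/8 s, in which the tool goes at most 62.5 mm and 10.7 degrees, less where a joint would pass 70% of its speed; a pose out of reach is approached as far as the arm can. A call is refused whole if a number of a shift passes 6.25 or a number of a turn 0.188, either way. A call with a gripper value outside its range is refused whole. The fingers move at their own pace and stop on an object; "grip_force" is the grip in N (left out, the last holds). Time passes only in rows, so rows that do not move let the fingers close. It gives the time, the measured TCP pose, the force and the opening at its end, in the units of the state.
- manip.get_state(): the state, without advancing time (a new reading comes with each control period).
- vision.get_image(name): name is "side" or "top" or "wrist"; returns the picture (400x640x3 uint8, red, green, blue); there is no depth.
- vision.camera_params(name): a dict with "vfov" (degrees; the focal length in pixels is half the picture's height over the tangent of half this angle, whatever the lens; pixels are square), "cx", "cy" (the principal point, pixels), "R" (3x3) and "t" (3): a world point X has camera coordinates R X + t. Camera axes: x right, y down, z forward; pixel columns grow to the right and rows downward; lengths in m; the calibration is good to about 2 mm. A picture is of the moment at which its call begins: read the wrist's pose just before it. camera_params takes no time and is no camera call; for the wrist camera it gives the pose at the moment of the call.
- ticket.sign_off(): hands the job in, once; it reports no verdict.
The state is a dict: "clock": time; "qpos": joint angles; "qd": joint speeds; "effort": joint torques, N m; "position": TCP position; "ee_rot": TCP orientation; "contact_force": force on the tool from outside, world axes, zero at the start; "moment": the same for the moment, N m; "width": finger opening in m.
Only numpy, scipy, OpenCV 4.12 (cv2) and the standard library are available. Lean on these libraries where they do the work, as an engineer would, in place of code of your own. Each camera call takes 0.05 s, during which the arm holds its last target.

### The job

On the blue bench lift, stack the two blanks flat and centred on the round steel plate: the dark walnut disc first, the pale maple disc on top of it. Then take the red handle of the handwheel, wind it clockwise (seen from above) until it comes up against its stop, and from there back it off counter-clockwise by exactly two full turns. Finish while still gripping the handle, so that the lift cannot creep; leave the red-brown cherry disc and everything else on the bench where they are.

Things in the scene. Friction and masses are not known exactly. Their poses are not given: they have to be found in the camera images.
- walnut_center (a point): Walnut blank: very dark brown turned disc, 60 mm in diameter and 24 mm thick, 50 g, lying flat on the bench; the point is its centre, half-way up (12 mm above the bench).
- maple_center (a point): Maple blank: pale cream turned disc, 60 mm in diameter and 24 mm thick, 50 g, lying flat on the bench; the point is its centre, half-way up (12 mm above the bench).
- cherry_center (a point): Cherry blank, not wanted, leave it: red-brown turned disc, 60 mm in diameter and 24 mm thick, 50 g, lying flat on the bench; the point is its centre, half-way up (12 mm above the bench).
- lift: The bench lift: blue casting 140 x 310 mm, 55 mm high, fixed to the bench; its place and yaw vary. Origin at the centre of its underside, z up. The round plate is at its +y end and the handwheel at its -y end, both axes vertical, each 95 mm from the origin.
- plate_top (a point): Centre of the top face of the lift's flat round steel plate, 120 mm in diameter, with two thin scribed rings (radii 31 and 50 mm) about the centre. The top is 75 mm above the bench when the wheel is at its stop and rises 4 mm per counter-clockwise turn of the wheel. z of this frame is up.
- wheel_hub (a point): Centre of the steel handwheel, on its vertical axis, 90 mm above the bench, level with the middle of the rim (rim bar 14 mm thick, its centre line on a circle of 55 mm radius). Its frame turns with the wheel: x points to the handle.
- handle_center (a point): Grip point of the red upright handle on the handwheel's rim, on the handle's own axis, 55 mm from the wheel's axis and 129 mm above the bench. The handle is round, 24 mm in diameter, and stands from 99 to 151 mm above the bench; it spins freely on its pin, so a gripper can carry it round without turning itself. Moving it round takes about 1 to 2 N.
- wheel (a joint): Angle of the handwheel in rad: 0 at its stop (fully clockwise seen from above), growing counter-clockwise, so two turns back from the stop is 12.57. It turns through at most four turns (25.1), starts 0.25 to 0.9 turns from the stop, and stays where it is left.
- glue_mid (a point): Bystander: yellow glue bottle, 56 mm in diameter, 120 mm high, standing; the point is half-way up.
- bowl_mid (a point): Bystander: pale wooden bowl, 110 mm across, 55 mm high; the point is on its axis 30 mm above the bench.
- gouge_mid (a point): Bystander: gouge lying flat, 250 mm long, dark handle, steel blade; the point is 12 mm up, near its ferrule in the middle.
- sandblock_mid (a point): Bystander: cork sanding block 60 x 90 x 30 mm; the point is its centre.
- walnut: The walnut blank; origin at the centre of its underside.
- maple: The maple blank; origin at the centre of its underside.
- handle: The red handle; origin on its axis at its foot, 99 mm above the bench.
Things that resemble listed ones, but are neither listed nor needed, are in the scene too. Of the things that look like the maple, the middle-sized one is meant.

How it is judged:
By the outcome, as a careful person would: the job done as asked, in the order asked, and still so for the second after the job is handed in, while the arm keeps its last pose, push and grip.
It also fails if it takes over 72 s, if anything falls off the work surface, if the arm or the gripper's body presses on something with over 40 N, if the wrist force passes 120 N, or if a joint passes its speed limit or range.

## Working session

There is one attempt and no reset: what is moved stays moved. The work goes in short steps, Python scripts to look and compute and a tool call to move; the robot and the scene stay as the last step left them, time stands still between calls to the robot, and variables do not carry over. Pictures are saved under pics/ and viewed, and the job is handed in when it is done.

Besides the shell and the picture viewer there is one more tool, called in YAML: its name, and indented under it one key for each argument. arm_command: Moves the arm, as the interface text tells. Its arguments: {"type":"object","properties":{"increments":{"type":"array"},"grip_force":{"type":"number"}},"required":["increments"]}

```bash
mkdir -p pics; ls
python3 - <<'E'
from rig import manip, vision
import cv2
s=manip.get_state();print(s)
for n in("top","side","wrist"):
    p=vision.camera_params(n);print(n,p)
    cv2.imwrite(f"pics/{n}0.png",vision.get_image(n)[:,:,::-1])
E
```

```text
pics
{'clock': 0.0, 'qpos': array([ 1.15498542e+00,  2.76639022e-01,  1.50612926e+00, -7.67918874e-06,
        1.36071164e+00, -1.21019335e-01]), 'qd': array([-1.07835465e-03,  1.62587273e-03, -9.27671806e-05,  1.10318636e-03,
       -6.39390454e-04,  3.53629002e-04]), 'effort': array([ 1.18800135e-04, -4.16754985e+01, -2.45805216e+01, -3.53225705e-04,
        1.11157107e-02, -1.24361219e-05]), 'position': array([0.16699565, 0.55000454, 0.40381585]), 'ee_rot': array([-0.56767708,  0.56834129,  0.42056865, -0.42172613]), 'contact_force': array([-0.17859043, -0.0471404 ,  0.44661743]), 'moment': array([ 0.0324646 , -0.02068276, -0.01898081]), 'width': 0.08536367694180108}
top {'vfov': 44.74484812760734, 'cx': 317.3702396610393, 'cy': 196.92549509034706, 'R': array([[ 0.06694974, -0.99775409,  0.00212536],
       [-0.97566961, -0.06591329, -0.20910344],
       [ 0.2087739 ,  0.01192577, -0.97789122]]), 't': array([-0.13850615,  0.54143941,  1.34631533])}
side {'vfov': 49.564367368219166, 'cx': 311.18373035595295, 'cy': 201.17402629248514, 'R': array([[ 0.8856803 , -0.46423361, -0.00758704],
       [-0.25168021, -0.46630378, -0.84806713],
       [ 0.3901634 ,  0.75302586, -0.52983448]]), 't': array([-0.5264773 ,  0.16323804,  1.37213999])}
wrist {'vfov': 59.85503621020126, 'cx': 316.48690376967244, 'cy': 203.1797653651306, 'R': array([[ 2.90067977e-01,  9.57005821e-01, -6.53515962e-04],
       [ 9.08538861e-01, -2.75162975e-01,  3.14392232e-01],
       [ 3.00695373e-01, -9.17888633e-02, -9.49292946e-01]]), 't': array([-0.5744    , -0.04049106,  0.38085365])}
```

View pics/top0.png

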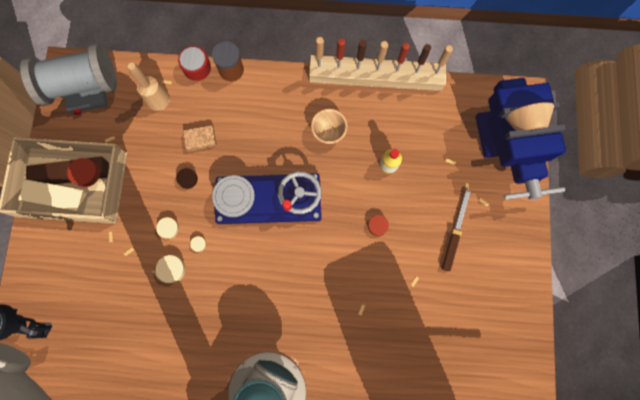

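View pics/side0.png

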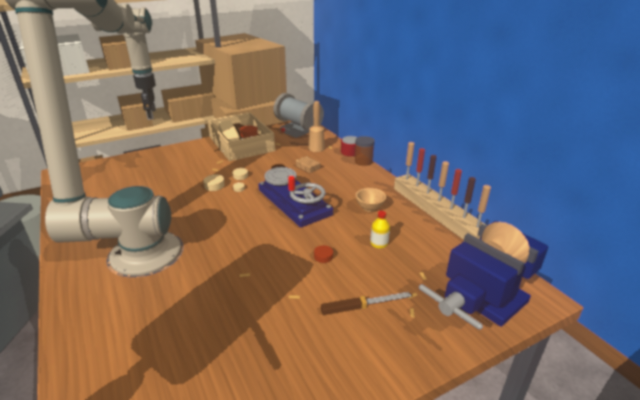

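View pics/wrist0.png

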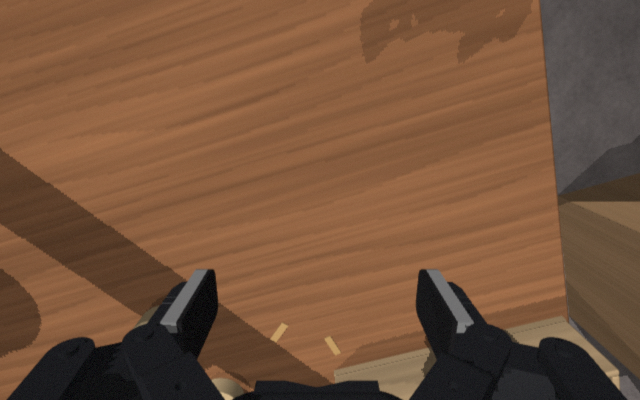

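```bash
cat > h.py <<'E'
import numpy as np, cv2
from rig import manip, vision
def par(n):
    p=vision.camera_params(n); f=200/np.tan(np.radians(p['vfov'])/2)
    return p,f
def ray(n,u,v,z,p=None):
    q,f=par(n); p=p or q
    d=p['R'].T@np.array([(u-p['cx'])/f,(v-p['cy'])/f,1]); c=-p['R'].T@p['t']
    return c+d*(z-c[2])/d[2]
def proj(n,X,p=None):
    q,f=par(n); p=p or q
    c=p['R']@np.array(X)+p['t']; return np.array([f*c[0]/c[2]+p['cx'],f*c[1]/c[2]+p['cy']])
def crop(src,dst,x,y,w,h,k):
    im=cv2.imread(src)[y:y+h,x:x+w]; cv2.imwrite(dst,cv2.resize(im,None,fx=k,fy=k,interpolation=cv2.INTER_CUBIC))
E
python3 - <<'E'
from h import *
crop("pics/top0.png","pics/topc.png",140,150,200,140,4)
crop("pics/side0.png","pics/sidec.png",190,140,160,100,5)
E
```

```text
(no output)
```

View pics/topc.png

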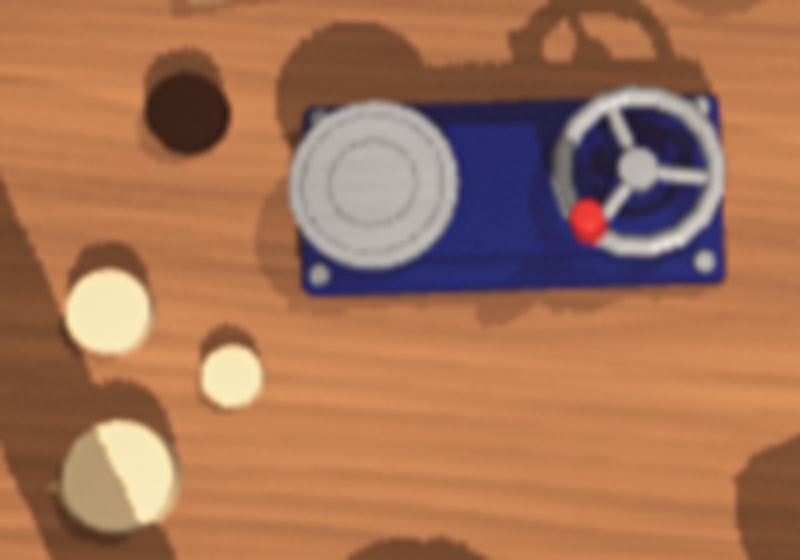

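View pics/sidec.png

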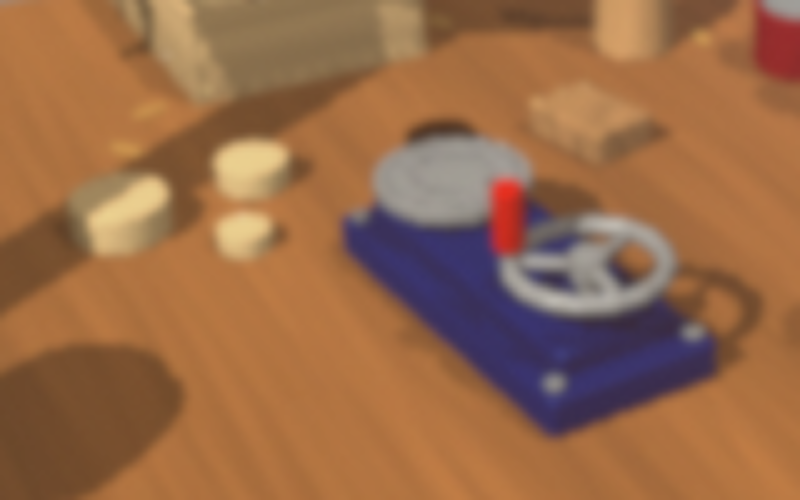

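Run:
```python
from h import *
def f(x,y,z): return ray("top",140+(x+.5)/4-.5,150+(y+.5)/4-.5,z)
print("wal",f(188,112,.024),"diam",f(230,112,.024)-f(146,112,.024))
print("map",f(109,312,.024),f(152,312,.024)-f(66,312,.024))
print("big",f(118,476,.024)); print("small",f(232,376,.024))
pl=f(374,185,.077);hub=f(638,168,.09)
print("plate",pl,f(459,185,.077)-f(290,185,.077))
print("hub",hub, hub-pl, np.linalg.norm((hub-pl)[:2]))
h=f(588,217,.151);print("handle",h,h-hub,np.linalg.norm((h-hub)[:2]))
y=np.arctan2(*(pl-hub)[[1,0]]);print("yaw",y-np.pi/2)
for n,c in dict(glue=(391,160,.11),bowl=(329,126,.05),cherry=(378,226,.024),sand=(199,138,.03)).items(): print(n,ray("top",*c))
p,ff=par("wrist"); s=manip.get_state()
from scipy.spatial.transform import Rotation as R
T=R.from_quat(s['ee_rot'],scalar_first=True).as_matrix();print(T)
C=-p['R'].T@p['t'];print("cam in tool",T.T@(C-s['position']));print(p['R']@T)
```

```text
wal [0.58910076 0.29161879 0.024     ] diam [ 0.00422506 -0.06245799  0.        ]
map [0.43565814 0.33056427 0.024     ] [ 0.00421688 -0.06254848  0.        ]
big [0.31828073 0.30853485 0.024     ]
small [0.39517235 0.23555687 0.024     ]
plate [0.53221498 0.1375158  0.077     ] [ 0.00810763 -0.12000316  0.        ]
hub [ 0.55436905 -0.04973954  0.09      ] [ 0.02215407 -0.18725534  0.013     ] 0.18856130494123724
handle [ 0.50494829 -0.02192982  0.151     ] [-0.04942076  0.02780972  0.061     ] 0.056707952348690936
yaw 0.11776198759034107
glue [ 0.65874177 -0.30285343  0.11      ]
bowl [ 0.77041405 -0.12196272  0.05      ]
cherry [ 0.48189494 -0.28402364  0.024     ]
sand [0.7130155  0.26776624 0.03      ]
[[ 2.90527680e-01 -5.55915022e-04 -9.56866427e-01]
 [ 9.56865568e-01 -1.29105324e-03  2.90528169e-01]
 [-1.39687448e-03 -9.99999012e-01  1.56849241e-04]]
cam in tool [-0.00016667  0.03003821  0.08156593]
[[ 9.99999388e-01 -9.96092707e-04  4.81015068e-04]
 [ 1.43254100e-04 -3.14570944e-01 -9.49233955e-01]
 [ 1.09683838e-03  9.49233443e-01 -3.14570609e-01]]
```

```bash
cat >> h.py <<'E'
from scipy.spatial.transform import Rotation as Ro
def d(X):
    s=manip.get_state();T=Ro.from_quat(s['ee_rot'],scalar_first=True)
    print("t",s['clock'],"pos",s['position'].round(4),"w",round(s['width'],4),"F",s['contact_force'].round(1))
    print("delta tool cm",(T.inv().apply(np.array(X)-s['position'])*100).round(2))
    M=T.as_matrix()
    # turn to get y straight down keeping x
    x=np.array([0.2905,0.9569,0]);x/=np.linalg.norm(x);y=np.array([0,0,-1.]);G=Ro.from_matrix(np.c_[x,y,np.cross(x,y)])
    print("turn",(T.inv()*G).as_rotvec().round(4))
E
python3 -c "
from h import *
d([.589,.292,.29])"
```

```text
t 0.15 pos [0.167  0.5501 0.404 ] w 0.0852 F [-0.7  0.7  0. ]
delta tool cm [-12.42  11.41 -47.88]
turn [-0.0002 -0.     -0.0014]
```

arm_command:
  increments: [0,0,0,-1.4,1,-5.3,0,0,0,0,-1.4,1,-5.3,0,0,0,0,-1.4,1.3,-5.3,0,0,0,0,-1.4,1.3,-5.3,0,0,0,0,-1.4,1.3,-5.3,0,0,0,0,-1.4,1.3,-5.3,0,0,0,0,-1.4,1.4,-5.3,0,0,0,0,-1.4,1.4,-5.3,0]

```text
clock: 1.15
position: [0.5416, 0.3187, 0.304]
ee_rot: [0.568, -0.568, -0.421, 0.421]
contact_force: [-0.0, 0.3, 0.5]
width: 0.0855
```

arm_command:
  increments: [0,0,0,-1.2,1.4,-5.3,0,0,0,0,0,0,0,0,0,0,0,0,0,0,0]

```text
clock: 1.52
position: [0.5871, 0.2929, 0.2901]
ee_rot: [0.569, -0.568, -0.42, 0.421]
contact_force: [0.3, 0.4, 0.5]
width: 0.0854
```

Run:
```python
from h import *
d([.589,.292,.29])
np.save("wp1.npy",vision.camera_params("wrist"),allow_pickle=True)
cv2.imwrite("pics/w1.png",vision.get_image("wrist")[:,:,::-1])
for n,X in dict(wal=(.589,.2916,.024),map=(.4357,.3306,.024),pl=(.532,.1375,.077)).items(): print(n,proj("wrist",X))
```

```text
t 1.525 pos [0.5871 0.2929 0.2901] w 0.0854 F [0.3 0.4 0.5]
delta tool cm [-0.03  0.01 -0.21]
turn [-0.0019 -0.0008 -0.0005]
wal [314.90524739 211.4287484 ]
map [302.31136809 -45.02929395]
pl [ 26.27505226 226.39830974]
```

View pics/w1.png

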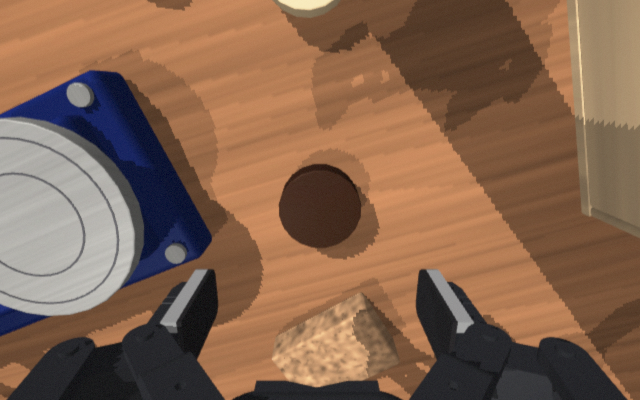

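Run:
```python
from h import *
crop("pics/w1.png","pics/w1c.png",260,150,120,110,5)
crop("pics/w1.png","pics/w1p.png",0,100,160,230,3)
```

```text
(no output)
```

View pics/w1c.png

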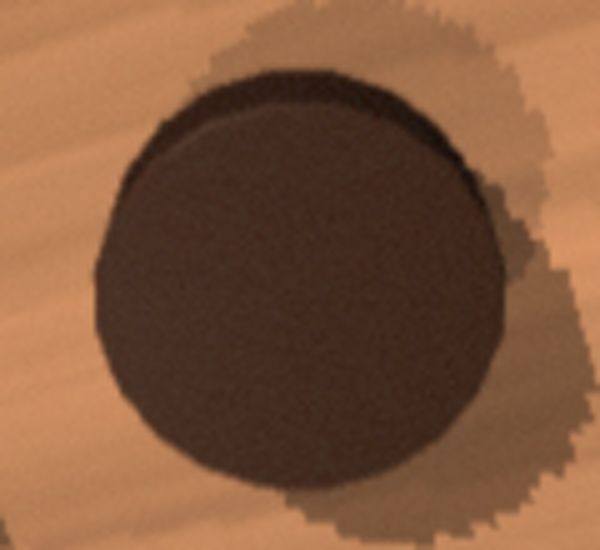

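Run:
```python
from h import *
p=np.load("wp1.npy",allow_pickle=True).item()
W=ray("wrist",320,208.8,.024,p);print(W)
d([W[0],W[1],.175])
```

```text
[0.5882521 0.2951858 0.024    ]
t 1.575 pos [0.5866 0.2934 0.2906] w 0.0856 F [-0.   0.1  0.2]
delta tool cm [ 0.22 11.56 -0.12]
turn [-0.0013  0.0003 -0.0001]
```

arm_command:
  increments: [0,0,0,0.1,2.5,-0.1,0,0,0,0,0.1,2.5,-0.1,0,0,0,0,0,2.5,0,0,0,0,0,0,2.5,0,0,0,0,0,0,1.5,0,0,0,0,0,0,0,0,0]

```text
clock: 2.33
position: [0.5889, 0.2949, 0.1752]
ee_rot: [0.568, -0.568, -0.421, 0.422]
contact_force: [-1.0, -0.1, 0.2]
width: 0.0858
```

arm_command:
  increments: [0,0,0,0,0,0,1,0,0,0,0,0,0,1,0,0,0,0,0,0,1,0,0,0,0,0,0,1,0,0,0,0,0,0,1]
  grip_force: 40

```text
clock: 2.95
position: [0.5906, 0.2946, 0.1774]
ee_rot: [-0.568, 0.568, 0.422, -0.42]
contact_force: [-1.1, 1.7, 5.7]
width: 0.0588
```

Run:
```python
from h import *
d([.589,.292,.175])
np.save("wp2.npy",vision.camera_params("wrist"),allow_pickle=True)
cv2.imwrite("pics/w2.png",vision.get_image("wrist")[:,:,::-1])
```

```text
t 2.95 pos [0.5906 0.2946 0.1774] w 0.0588 F [-1.1  1.7  5.7]
delta tool cm [-0.3   0.24  0.08]
turn [ 0.0023 -0.0002  0.0022]
```

View pics/w2.png

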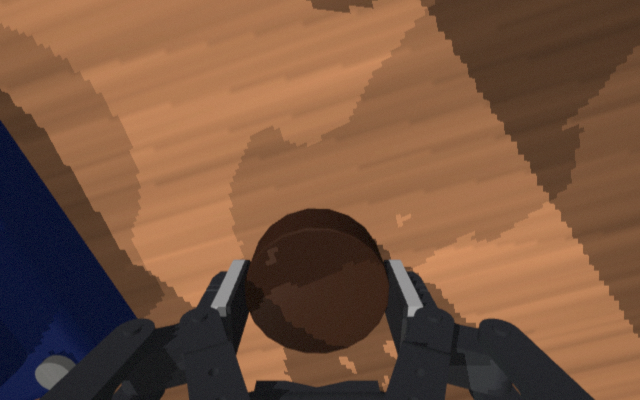

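Run:
```python
from h import *
crop("pics/w2.png","pics/w2c.png",230,195,180,170,4)
p=np.load("wp2.npy",allow_pickle=True).item()
s=manip.get_state();T=Ro.from_quat(s['ee_rot'],scalar_first=True)
W=ray("wrist",317.5,290,.024,p);print(W,T.inv().apply(W-s['position']))
```

```text
[0.58792519 0.29622695 0.024     ] [0.00041221 0.15340495 0.00336374]
```

View pics/w2c.png

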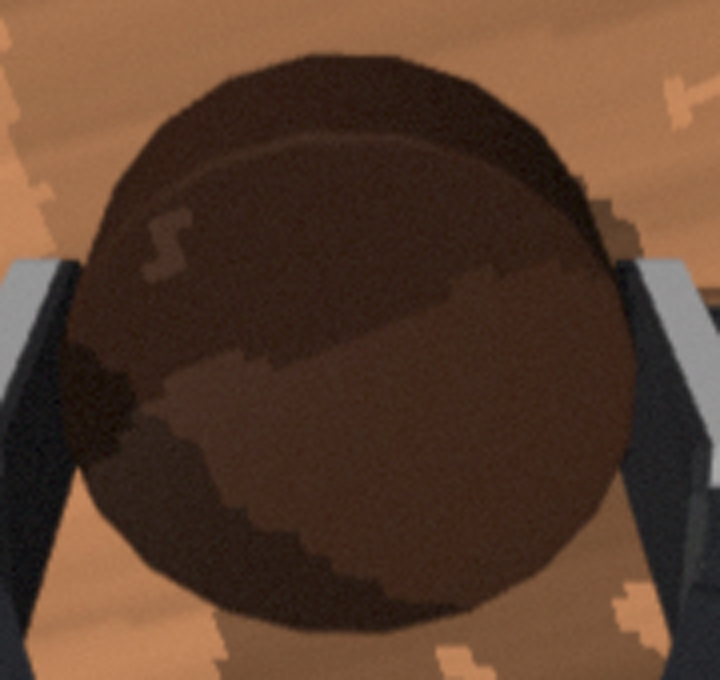

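```bash
python3 -c "
from h import *
d([.589,.12,.30])"
```

```text
t 3.0 pos [0.5906 0.2946 0.1774] w 0.0586 F [-0.5  1.   5.9]
delta tool cm [-16.73 -12.28  -4.95]
turn [ 0.0023 -0.0002  0.0022]
```

arm_command:
  increments: [0,0,0,0,-2.5,0,1,0,0,0,0,-4,0,1,0,0,0,-2,-4,-1,1,0,0,0,-4,-2,-1,1,0,0,0,-5,0,-1,1,0,0,0,-4,0,-1,1,0,0,0,-1.7,0,-1,1,0,0,0,0,0,0,1]

```text
clock: 4.0
position: [0.5899, 0.1191, 0.3008]
ee_rot: [0.569, -0.568, -0.421, 0.42]
contact_force: [-0.2, 0.5, 0.1]
width: 0.0584
```

Run:
```python
from h import *
d([.532,.1375,.265])
np.save("wp3.npy",vision.camera_params("wrist"),allow_pickle=True)
cv2.imwrite("pics/w3.png",vision.get_image("wrist")[:,:,::-1])
```

```text
t 4.0 pos [0.5899 0.1191 0.3008] w 0.0584 F [-0.2  0.5  0.1]
delta tool cm [0.06 3.58 6.08]
turn [ 0.0006 -0.0024  0.0009]
```

View pics/w3.png

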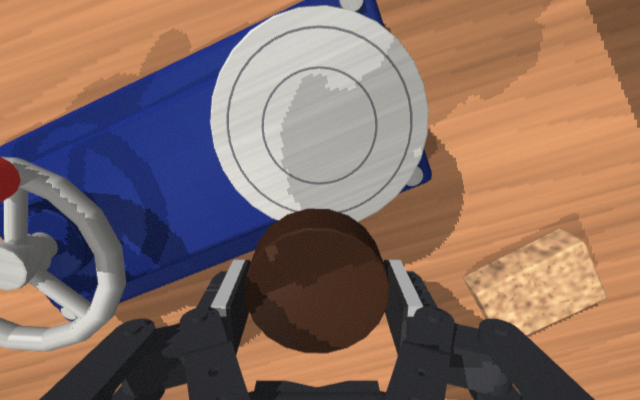

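Run:
```python
from h import *
crop("pics/w3.png","pics/w3c.png",205,0,230,220,3)
p=np.load("wp3.npy",allow_pickle=True).item()
s=manip.get_state()
for z in(.076,.078): print(ray("wrist",319.5,125.5,z,p))
P=ray("wrist",319.5,125.5,.077,p)
im=cv2.imread("pics/w3.png")
# project model rings
for r in(31,50,60):
    for a in np.linspace(0,2*np.pi,120):
        u=proj("wrist",P+np.array([np.cos(a),np.sin(a),0])*r/1000,p).round().astype(int)
        cv2.circle(im,tuple(int(t) for t in u),0,(0,0,255),-1)
cv2.imwrite("pics/w3o.png",im);crop("pics/w3o.png","pics/w3c.png",205,0,230,220,3)
T=Ro.from_quat(s['ee_rot'],scalar_first=True)
# TCP target so that disc offset (0.4,3.4mm) lands on P
t=P-T.apply([.0004,0,.0034]);print(t);d([t[0],t[1],.2565])
```

```text
[0.5312951  0.13905433 0.076     ]
[0.53109595 0.13909356 0.078     ]
[0.53433098 0.13769957 0.07699953]
t 4.05 pos [0.5897 0.1201 0.3007] w 0.0588 F [ 0.8  0.2 -0. ]
delta tool cm [0.06 4.42 5.81]
turn [ 0.     -0.0013  0.0012]
```

View pics/w3c.png

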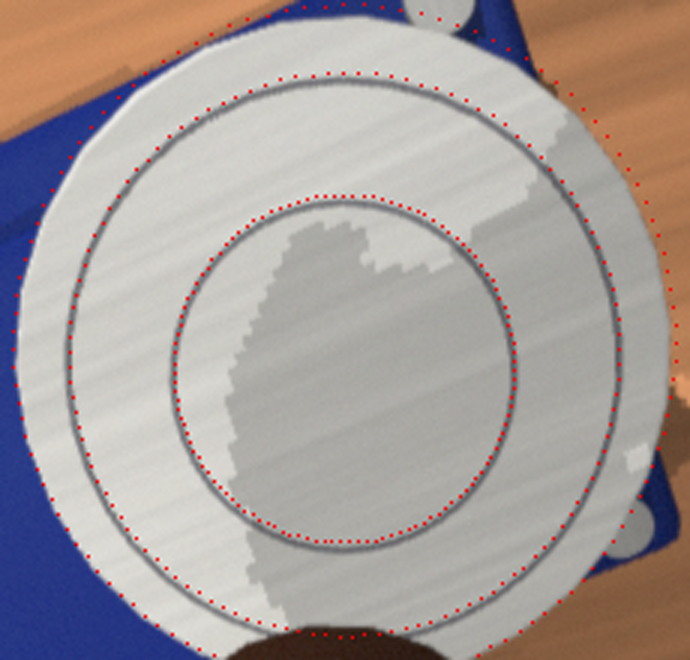

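arm_command:
  increments: [0,0,0,0,1,2,1,0,0,0,0.1,1,2,1,0,0,0,0,1,1.7,1,0,0,0,0,1,0,1,0,0,0,0,0.3,0,1,0,0,0,0,0.1,0,1,0,0,0,0,0,0,1]

```text
clock: 4.92
position: [0.5357, 0.1375, 0.2568]
ee_rot: [-0.568, 0.568, 0.421, -0.421]
contact_force: [0.6, -0.1, -0.6]
width: 0.0584
```

Run:
```python
from h import *
d([.529,.1368,.2545])
```

```text
t 4.925 pos [0.5357 0.1375 0.2568] w 0.0584 F [ 0.6 -0.1 -0.6]
delta tool cm [-0.26  0.23  0.62]
turn [ 0.0007 -0.0003  0.0004]
```

arm_command:
  increments: [0,0,0,0,0.1,0,1,0,0,0,0,0.1,0,1,0,0,0,0,0,0,1]

```text
clock: 5.3
position: [0.535, 0.1374, 0.2547]
ee_rot: [0.568, -0.568, -0.421, 0.421]
contact_force: [-0.1, -1.4, -0.2]
width: 0.0584
```

arm_command:
  increments: [0,0,0,0,0.1,0,1,0,0,0,0,0.1,0,1,0,0,0,0,0,0,1]

```text
clock: 5.68
position: [0.535, 0.1375, 0.254]
ee_rot: [-0.568, 0.568, 0.421, -0.421]
contact_force: [-1.4, -0.7, 6.5]
width: 0.0584
```

arm_command:
  increments: [0,0,0,0,-0.1,0,1,0,0,0,0,0,0,0,0,0,0,0,0,0,0,0,0,0,0,0,0,0,0,0,0,0,-3,0,0,0,0,0,0,-5,0,0]

```text
clock: 6.42
position: [0.5345, 0.1374, 0.3326]
ee_rot: [0.569, -0.567, -0.42, 0.423]
contact_force: [0.9, -0.0, 0.8]
width: 0.0856
```

Run:
```python
from h import *
d([.46,.325,.30])
```

```text
t 6.425 pos [0.5345 0.1374 0.3326] w 0.0856 F [ 0.9 -0.   0.8]
delta tool cm [15.79  3.29 12.56]
turn [-0.0047 -0.0002 -0.002 ]
```

arm_command:
  increments: [0,0,0,4,1,3,0,0,0,0,4,1,3,0,0,0,0,4,1,3,0,0,0,0,3.8,0.3,3.5,0,0,0,0,0,0,0,0,0,0,0,0,0,0,0]

```text
clock: 7.18
position: [0.4613, 0.325, 0.3006]
ee_rot: [-0.568, 0.568, 0.421, -0.422]
contact_force: [0.7, 0.2, 0.5]
width: 0.0857
```

Run:
```python
from h import *
d([.4357,.3306,.178])
np.save("wp4.npy",vision.camera_params("wrist"),allow_pickle=True)
cv2.imwrite("pics/w4.png",vision.get_image("wrist")[:,:,::-1])
cv2.imwrite("pics/t4.png",vision.get_image("top")[:,:,::-1])
crop("pics/t4.png","pics/t4c.png",180,160,110,80,7)
```

```text
t 7.175 pos [0.4613 0.325  0.3006] w 0.0857 F [0.7 0.2 0.5]
delta tool cm [-0.2  12.26  2.62]
turn [ 0.0004  0.0009 -0.0005]
```

View pics/w4.png

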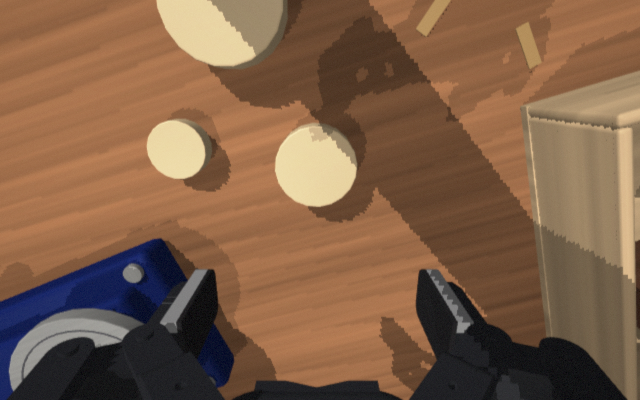

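View pics/t4c.png

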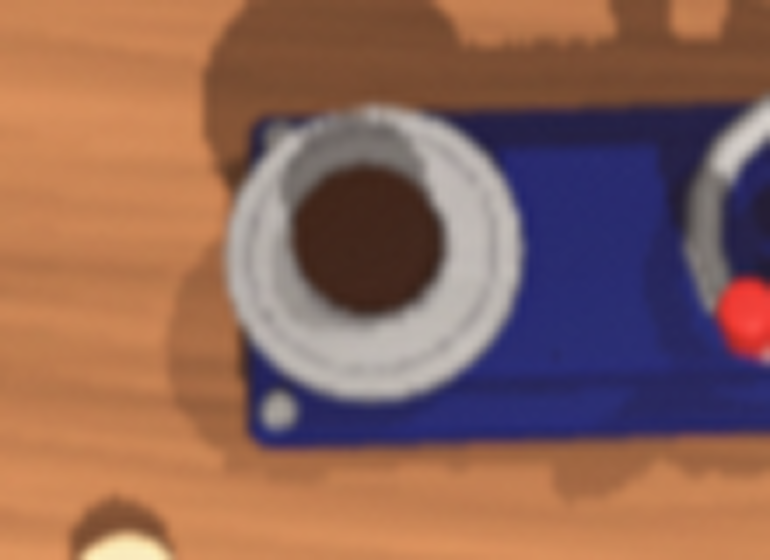

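Run:
```python
from h import *
def f(x,y,z): return ray("top",180+(x+.5)/7-.5,160+(y+.5)/7-.5,z)
a=f(368,241,.1006);b=f(374,254,.0766);print(a,b,a-b)
print("diam", f(445,241,.1006)-f(291,241,.1006), f(368,318,.1006)-f(368,165,.1006))
p=np.load("wp4.npy",allow_pickle=True).item()
crop("pics/w4.png","pics/w4c.png",260,110,110,110,6)
W=ray("wrist",316,165.5,.024,p);print(W)
```

```text
[0.53256691 0.13634639 0.1006    ] [0.53232431 0.13795202 0.0766    ] [ 0.0002426  -0.00160563  0.024     ]
diam [ 0.004152 -0.061447  0.      ] [-0.06237683 -0.00648845  0.        ]
[0.43404642 0.33282154 0.024     ]
```

View pics/w4c.png

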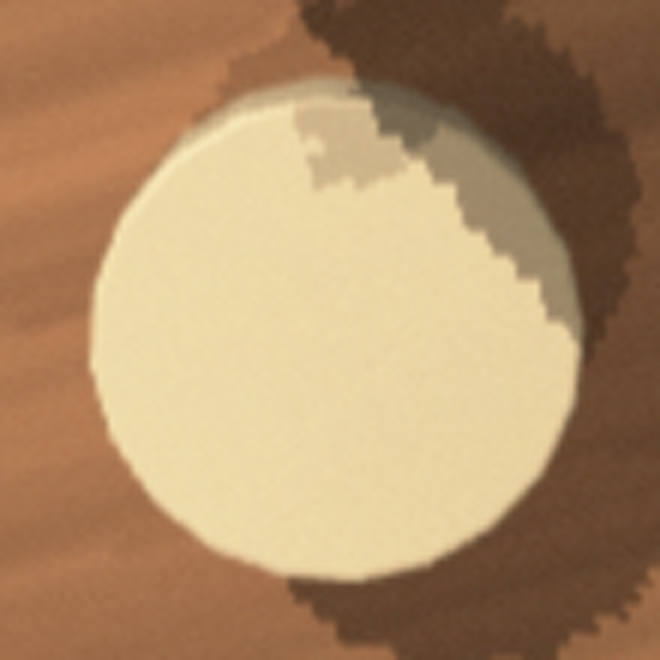

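Run:
```python
from h import *
p=np.load("wp4.npy",allow_pickle=True).item()
W=ray("wrist",315.8,166.7,.024,p);print(W);d([W[0],W[1],.181])
```

```text
[0.43484859 0.33242791 0.024     ]
t 7.275 pos [0.4619 0.3242 0.3008] w 0.0853 F [-0.5 -0.4 -0. ]
delta tool cm [ 0.   11.98  2.83]
turn [ 0.0005 -0.001  -0.0002]
```

arm_command:
  increments: [0,0,0,0,2.5,1.5,0,0,0,0,0,2.5,1.3,0,0,0,0,0,2.5,0,0,0,0,0,0,2.5,0,0,0,0,0,0,2,0,0,0,0,0,0,0,0,0]

```text
clock: 8.02
position: [0.4347, 0.3318, 0.1796]
ee_rot: [0.569, -0.568, -0.419, 0.422]
contact_force: [-0.1, 0.5, 1.0]
width: 0.0855
```

arm_command:
  increments: [0,0,0,0,0,0,1,0,0,0,0,0,0,1,0,0,0,0,0,0,1,0,0,0,0,0,0,1,0,0,0,0,0,0,1]
  grip_force: 40

```text
clock: 8.65
position: [0.4352, 0.3332, 0.1822]
ee_rot: [-0.568, 0.568, 0.422, -0.42]
contact_force: [0.2, -1.7, 5.9]
width: 0.058
```

Run:
```python
from h import *
d([.4348,.3324,.181])
np.save("wp5.npy",vision.camera_params("wrist"),allow_pickle=True)
cv2.imwrite("pics/w5.png",vision.get_image("wrist")[:,:,::-1])
crop("pics/w5.png","pics/w5c.png",230,195,180,170,4)
```

```text
t 8.65 pos [0.4352 0.3332 0.1822] w 0.058 F [ 0.2 -1.7  5.9]
delta tool cm [-0.09  0.12  0.02]
turn [0.0026 0.0002 0.0018]
```

View pics/w5c.png

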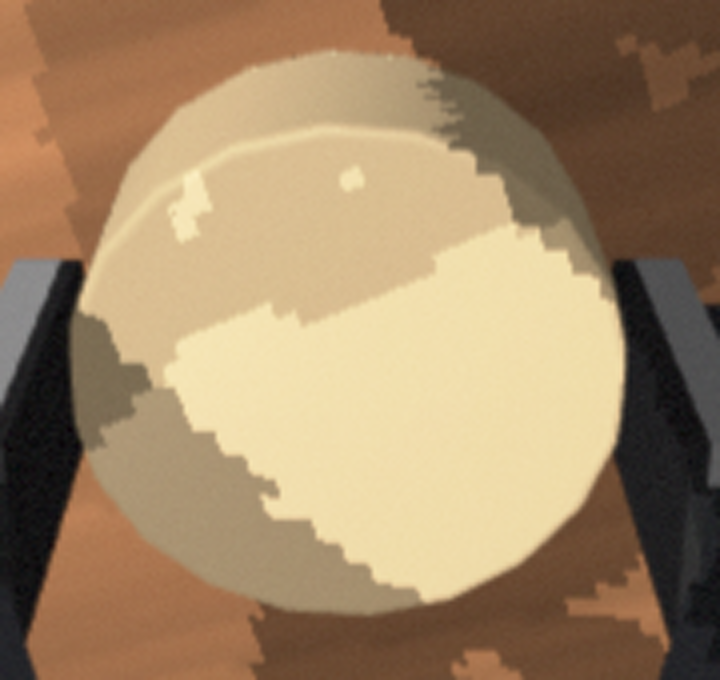

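Run:
```python
from h import *
p=np.load("wp5.npy",allow_pickle=True).item()
s=manip.get_state();T=Ro.from_quat(s['ee_rot'],scalar_first=True)
W=ray("wrist",317.3,287.6,.024,p);o=T.inv().apply(W-s['position']);print(W,o)
o[1]=0
P=np.array([.5323,.1388,.0])
t=P-T.apply(o);print(t);d([t[0],t[1],.33])
```

```text
[0.43438532 0.33415559 0.024     ] [0.0003512  0.15820104 0.0015093 ]
[5.33642346e-01 1.38025774e-01 3.31237403e-06]
t 8.7 pos [0.4352 0.3332 0.1822] w 0.0584 F [-0.1 -2.2  6.4]
delta tool cm [-15.8  -14.77 -15.12]
turn [0.0026 0.0002 0.0018]
```

arm_command:
  increments: [0,0,0,0,-3,0,1,0,0,0,0,-5,0,1,0,0,0,-3,-4,-2.5,1,0,0,0,-4,-1,-4,1,0,0,0,-4,0,-4,1,0,0,0,-3,0,-3,1,0,0,0,-1.8,0,-1.5,1,0,0,0,0,0,0,1]

```text
clock: 9.7
position: [0.5326, 0.137, 0.3108]
ee_rot: [-0.569, 0.569, 0.42, -0.42]
contact_force: [-0.3, 0.7, -1.3]
width: 0.0581
```

Run:
```python
from h import *
d([.5335,.1376,.2838])
```

```text
t 9.7 pos [0.5326 0.137  0.3108] w 0.0581 F [-0.3  0.7 -1.3]
delta tool cm [ 0.08  2.7  -0.06]
turn [ 0.0004 -0.0029  0.0003]
```

arm_command:
  increments: [0,0,0,0.05,1,-0.05,1,0,0,0,0,1,0,1,0,0,0,0,0.5,0,1,0,0,0,0,0.1,0,1,0,0,0,0,0,0,1]

```text
clock: 10.32
position: [0.5328, 0.139, 0.2847]
ee_rot: [0.568, -0.568, -0.421, 0.421]
contact_force: [0.0, -0.9, -1.1]
width: 0.0577
```

Run:
```python
from h import *
d([.5335,.1376,.2838])
cv2.imwrite("pics/s6.png",vision.get_image("side")[:,:,::-1])
crop("pics/s6.png","pics/s6c.png",230,110,130,100,6)
```

```text
t 10.325 pos [0.5328 0.139  0.2847] w 0.0577 F [ 0.  -0.9 -1.1]
delta tool cm [-0.11  0.09 -0.11]
turn [0.     0.0004 0.0001]
```

View pics/s6c.png

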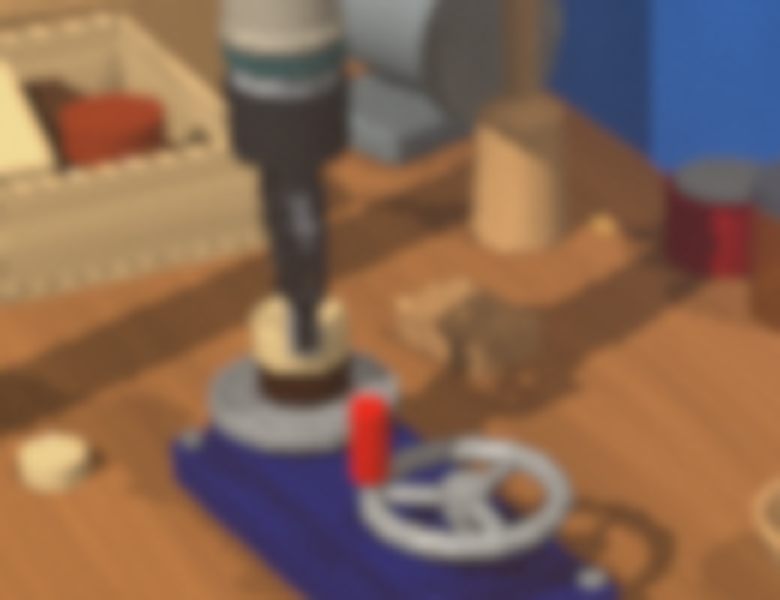

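Maple held just above the walnut, aligned in the side view. Nudge and lower it to contact.

arm_command:
  increments: [0,0,0,-0.1,0.1,-0.05,1,0,0,0,0,0.1,0,1,0,0,0,0,0.1,0,1,0,0,0,0,0,0,1]

```text
clock: 10.88
position: [0.533, 0.1375, 0.2828]
ee_rot: [-0.568, 0.568, 0.421, -0.421]
contact_force: [-1.8, -0.7, 6.3]
width: 0.0581
```

arm_command:
  increments: [0,0,0,0,-0.1,0,1,0,0,0,0,0,0,0,0,0,0,0,0,0,0,0,0,0,0,0,0,0,0,0,0,0,-3,0,0,0,0,0,0,-5,0,0,0,0,0,-5,-1,1,0,0,0,0,-5,0,1,0]

```text
clock: 11.88
position: [0.4847, 0.0471, 0.374]
ee_rot: [-0.567, 0.568, 0.423, -0.421]
contact_force: [-0.2, -1.4, 0.0]
width: 0.0854
```

arm_command:
  increments: [0,0,0,-4,0,1,0,0,0,0,0,0,0,0,0,0,0,0,0,0,0]

```text
clock: 12.25
position: [0.464, 0.0125, 0.3729]
ee_rot: [-0.568, 0.568, 0.421, -0.421]
contact_force: [0.2, -0.0, -0.5]
width: 0.0853
```

Run:
```python
from h import *
d([.505,-.022,.284])
np.save("wp7.npy",vision.camera_params("wrist"),allow_pickle=True)
cv2.imwrite("pics/w7.png",vision.get_image("wrist")[:,:,::-1])
cv2.imwrite("pics/t7.png",vision.get_image("top")[:,:,::-1])
crop("pics/t7.png","pics/t7c.png",180,150,150,100,5)
```

```text
t 12.25 pos [0.464  0.0125 0.3729] w 0.0853 F [ 0.2 -0.  -0.5]
delta tool cm [-2.12  8.89 -4.92]
turn [ 0.0008 -0.0007  0.001 ]
```

View pics/w7.png

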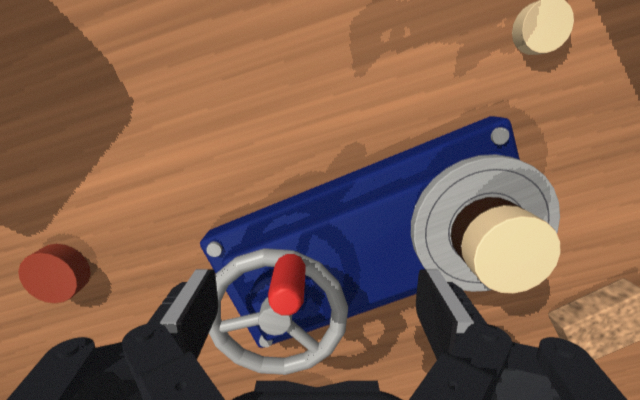

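View pics/t7c.png

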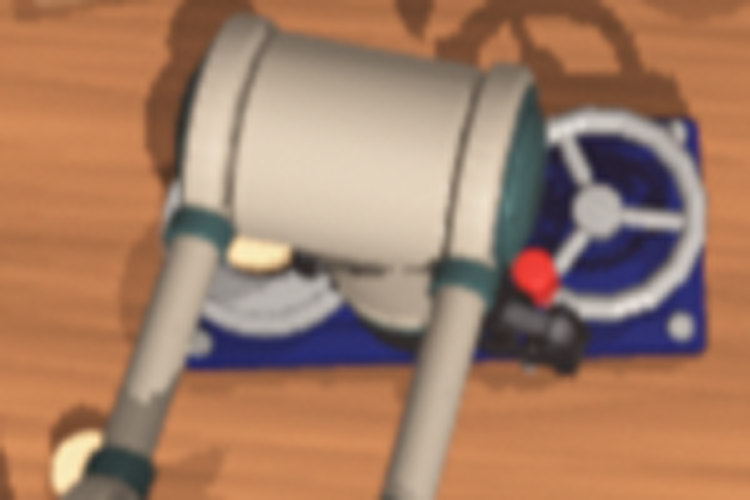

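Run:
```python
from h import *
p=np.load("wp7.npy",allow_pickle=True).item()
im=cv2.imread("pics/w7.png"); im=cv2.resize(im,None,fx=4,fy=4,interpolation=cv2.INTER_CUBIC)
def ring(c,r,col):
    for a in np.linspace(0,2*np.pi,160):
        u=(proj("wrist",np.array(c)+np.array([np.cos(a),np.sin(a),0])*r,p)+.5)*4-.5
        cv2.circle(im,tuple(int(round(t)) for t in u),1,col,-1)
P=np.array([.5323,.1385])
ring([*P,.0766],.050,(0,0,255));ring([*P,.0766],.06,(0,0,255));ring([*P,.1246],.03,(255,0,0));ring([*P,.1006],.03,(0,255,0))
H=ray("wrist",286,298,.151,p);print("handle",H)
ring([.505,-.022,.151],.012,(255,255,0))
ring([.5545,-.05,.09],.055,(255,0,255))
cv2.imwrite("pics/o7.png",im[560:1240,1580:2300]);cv2.imwrite("pics/o7b.png",im[900:1540,760:1480])
```

```text
handle [ 0.50247695 -0.01924167  0.151     ]
```

View pics/o7.png

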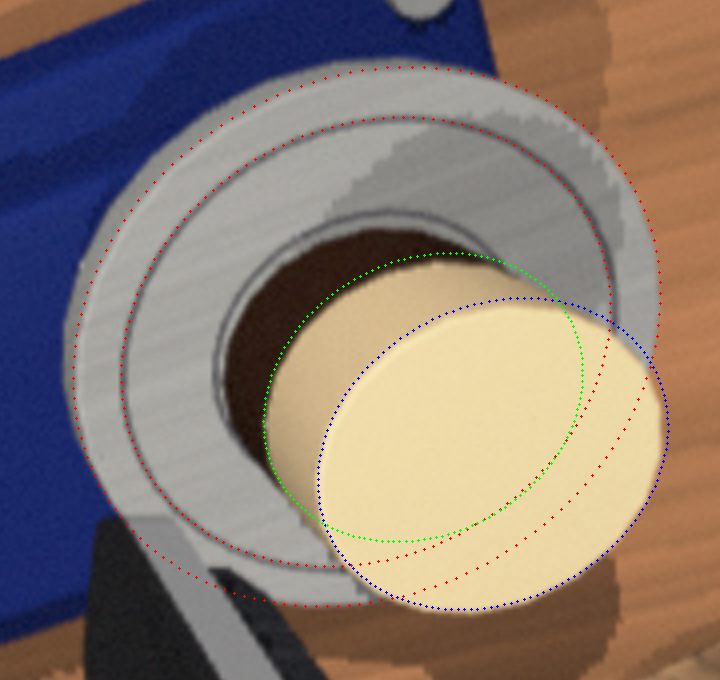

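View pics/o7b.png

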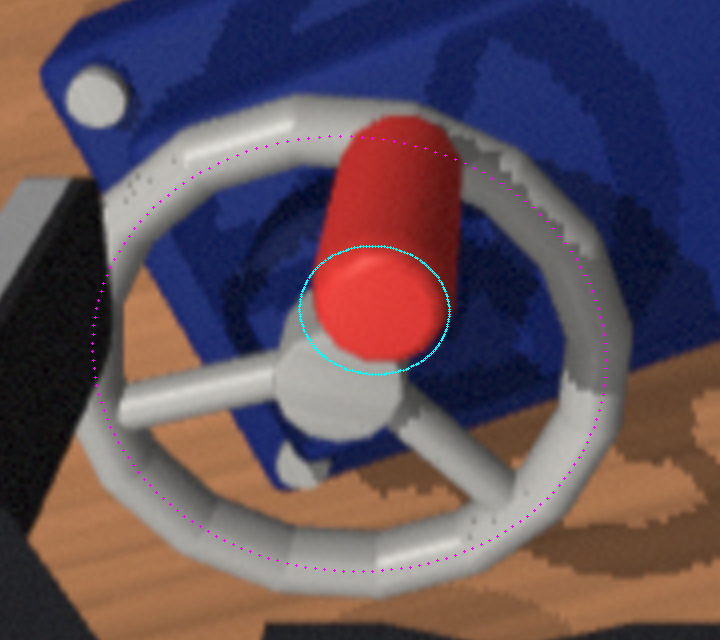

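Run:
```python
from h import *
d([.504,-.0205,.284])
```

```text
t 12.35 pos [0.4642 0.013  0.3727] w 0.0856 F [-0.1  0.7 -0.1]
delta tool cm [-2.06  8.87 -4.77]
turn [0.0004 0.0008 0.0007]
```

arm_command:
  increments: [0,0,0,-1,0,-2.4,0,0,0,0,-1.05,0,-2.4,0,0,0,0,0,3,0,0,0,0,0,0,3,0,0,0,0,0,0,2.85,0,0,0,0,0,0,0,0,0]

```text
clock: 13.1
position: [0.5041, -0.0213, 0.282]
ee_rot: [0.569, -0.567, -0.42, 0.422]
contact_force: [1.0, 0.4, -0.3]
width: 0.0855
```

arm_command:
  increments: [0,0,0,0,0,0,1,0,0,0,0,0,0,1,0,0,0,0,0,0,1,0,0,0,0,0,0,1,0,0,0,0,0,0,1,0,0,0,0,0,0,1,0,0,0,0,0,0,1]
  grip_force: 60

```text
clock: 13.98
position: [0.5038, -0.0212, 0.2852]
ee_rot: [-0.568, 0.568, 0.422, -0.421]
contact_force: [-0.9, 0.5, 5.6]
width: 0.0228
```

Run:
```python
from h import *
d([.504,-.0205,.284])
np.save("wp8.npy",vision.camera_params("wrist"),allow_pickle=True)
cv2.imwrite("pics/w8.png",vision.get_image("wrist")[:,:,::-1])
```

```text
t 13.975 pos [ 0.5038 -0.0212  0.2852] w 0.0228 F [-0.9  0.5  5.6]
delta tool cm [ 0.07  0.12 -0.  ]
turn [ 0.0017 -0.      0.0004]
```

View pics/w8.png

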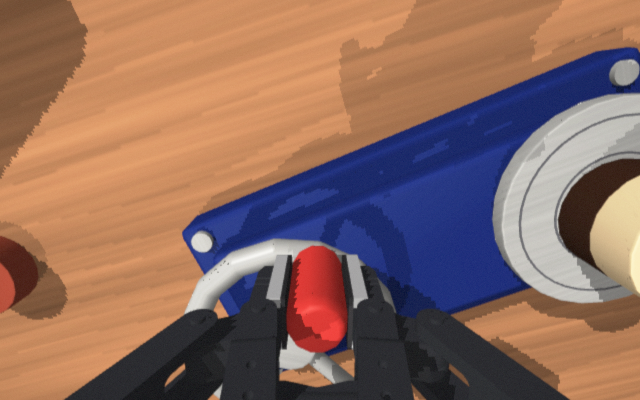

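```bash
cat >> h.py <<'E'
def arc(th0,dth,n,th_off=0):
    "tool x,z increments cm for n rows of dth deg starting handle angle th0"
    a=np.radians(th0+dth*np.arange(n+1)); p=5.5*np.c_[np.cos(a),np.sin(a)]
    dd=np.diff(p,axis=0); x=np.array([.2905,.9569]); z=np.array([-.9569,.2905])
    for k,r in enumerate(dd): print(round(th0+dth*(k+1),1),"tx %.2f tz %.2f"%(r@x,r@z))
E
python3 -c "
from h import *
arc(150.6,-15,10)"
```

```text
135.6 tx 1.35 tz -0.49
120.6 tx 1.18 tz -0.82
105.6 tx 0.92 tz -1.10
90.6 tx 0.61 tz -1.30
75.6 tx 0.25 tz -1.41
60.6 tx -0.13 tz -1.43
45.6 tx -0.49 tz -1.35
30.6 tx -0.82 tz -1.18
15.6 tx -1.10 tz -0.92
0.6 tx -1.30 tz -0.61
```

arm_command:
  increments: [0,0,0,0,-0.15,0,1,0,0,0,1.35,0,-0.49,1,0,0,0,1.18,0,-0.82,1,0,0,0,0.92,0,-1.1,1,0,0,0,0,0,0,1]

```text
clock: 14.65
position: [0.5389, 0.0043, 0.2853]
ee_rot: [-0.566, 0.569, 0.422, -0.422]
contact_force: [2.4, -7.7, -4.7]
width: 0.0225
```

arm_command:
  increments: [0,0,0,0.61,0,-1.3,1,0,0,0,0.25,0,-1.41,1,0,0,0,-0.13,0,-1.43,1,0,0,0,0,0,0,1]

```text
clock: 15.15
position: [0.5787, -0.0016, 0.2853]
ee_rot: [-0.567, 0.568, 0.419, -0.424]
contact_force: [-4.0, -7.6, 1.0]
width: 0.0226
```

```bash
cat >> h.py <<'E'
from scipy.optimize import least_squares
def fit(pts,r=None):
    P=np.array(pts)
    g=lambda c: np.hypot(*(P-c[:2]).T)-(r or c[2])
    s=least_squares(g,[.554,-.05] if r else [.554,-.05,.055]); 
    print("circle",s.x.round(4),"res mm",(s.fun*1e3).round(2),"ang",np.degrees(np.arctan2(*(P-s.x[:2]).T[::-1])).round(1)); return s.x
E
python3 -c "
from h import *
P=[(.5038,-.0212),(.5389,.0043),(.5787,-.0016)]
fit(P,.055);fit(P)
arc(64.5,-15,6)"
```

```text
circle [ 0.5512 -0.0493] res mm [ 0.04 -0.06  0.04] ang [149.4 102.9  60. ]
circle [ 0.5512 -0.0496  0.0553] res mm [0. 0. 0.] ang [149.1 102.9  60.2]
49.5 tx -0.40 tz -1.38
34.5 tx -0.74 tz -1.23
19.5 tx -1.03 tz -1.00
4.5 tx -1.26 tz -0.69
-10.5 tx -1.39 tz -0.34
-25.5 tx -1.44 tz 0.03
```

```bash
python3 -c "
from h import *
arc(60,-12,3);arc(24,-6,8)"
```

```text
48 tx -0.38 tz -1.09
36 tx -0.59 tz -0.98
24 tx -0.79 tz -0.84
18 tx -0.45 tz -0.35
12 tx -0.49 tz -0.30
6 tx -0.52 tz -0.25
0 tx -0.54 tz -0.20
-6 tx -0.56 tz -0.14
-12 tx -0.57 tz -0.08
-18 tx -0.58 tz -0.02
-24 tx -0.57 tz 0.04
```

arm_command:
  increments: [0,0,0,-0.51,0,-1.13,1,0,0,0,-0.59,0,-0.98,1,0,0,0,-0.79,0,-0.84,1,0,0,0,0,0,0,1]

```text
clock: 15.65
position: [0.6013, -0.0278, 0.2853]
ee_rot: [0.568, -0.568, -0.42, 0.422]
contact_force: [-3.3, -3.4, 0.5]
width: 0.0222
```

arm_command:
  increments: [0,0,0,-0.45,0,-0.35,1,0,0,0,-0.49,0,-0.3,1,0,0,0,0,0,0,1]

```text
clock: 16.02
position: [0.6046, -0.0384, 0.2853]
ee_rot: [0.568, -0.568, -0.421, 0.421]
contact_force: [-3.5, -1.5, -2.2]
width: 0.0225
```

arm_command:
  increments: [0,0,0,-0.52,0,-0.25,1,0,0,0,0,0,0,1]

```text
clock: 16.27
position: [0.6055, -0.0439, 0.2854]
ee_rot: [0.568, -0.568, -0.421, 0.421]
contact_force: [-2.6, -1.4, -1.9]
width: 0.0228
```

arm_command:
  increments: [0,0,0,-0.54,0,-0.2,1,0,0,0,0,0,0,1]

```text
clock: 16.52
position: [0.6056, -0.0464, 0.2854]
ee_rot: [0.571, -0.566, -0.422, 0.419]
contact_force: [-2.2, 10.6, -2.0]
width: 0.0223
```

arm_command:
  increments: [0,0,0,-0.56,0,-0.14,1,0,0,0,0,0,0,1]

```text
clock: 16.77
position: [0.6054, -0.0484, 0.2854]
ee_rot: [0.574, -0.563, -0.424, 0.417]
contact_force: [-1.3, 24.3, -1.8]
width: 0.0226
```

```bash
cat >> h.py <<'E'
def g():
    s=manip.get_state();T=Ro.from_quat(s['ee_rot'],scalar_first=True)
    print("t",s['clock'],"grasp",(s['position']+T.apply([0,.155,0])).round(4),"pos",s['position'].round(4),"F",s['contact_force'].round(1),"qd",abs(s['qd']).max().round(3))
E
python3 -c "
from h import *
g()"
```

```text
t 16.775 grasp [ 0.6054 -0.0456  0.1304] pos [ 0.6054 -0.0484  0.2854] F [-1.3 24.3 -1.8] qd 0.01
```

arm_command:
  increments: [0,0,0,0.56,0,0.14,1,0,0,0,0,0,0,1]

```text
clock: 17.02
position: [0.6056, -0.0461, 0.2854]
ee_rot: [0.57, -0.566, -0.422, 0.42]
contact_force: [-3.4, 9.6, -2.3]
width: 0.0226
```

```bash
python3 -c "
from h import *
g()"
```

```text
t 17.025 grasp [ 0.6055 -0.045   0.1304] pos [ 0.6056 -0.0461  0.2854] F [-3.4  9.6 -2.3] qd 0.008
```

arm_command:
  increments: [0,0,0,0.25,0,0.05,1,0,0,0,0,0,0,1]

```text
clock: 17.27
position: [0.6057, -0.0453, 0.2854]
ee_rot: [0.569, -0.567, -0.421, 0.421]
contact_force: [-3.4, 4.3, -2.4]
width: 0.0228
```

```bash
python3 -c "
from h import *
g()"
```

```text
t 17.275 grasp [ 0.6055 -0.0449  0.1304] pos [ 0.6057 -0.0453  0.2854] F [-3.4  4.3 -2.4] qd 0.005
```

Run:
```python
from h import *
P=[(.5038,-.0212),(.5389,.0043),(.5787,-.0016),(.6013,-.0278),(.6046,-.0384),(.6055,-.0439)]
c=fit(P,.055);fit(P)
S=np.array([.6055,-.0448]);th=np.degrees(np.arctan2(*(S-c)[::-1]));print(th)
cv2.imwrite("pics/wstop.png",vision.get_image("wrist")[:,:,::-1])
cv2.imwrite("pics/tstop.png",vision.get_image("top")[:,:,::-1])
crop("pics/tstop.png","pics/tstopc.png",180,150,150,100,5)
arc(4.5,15,24)
```

```text
circle [ 0.5508 -0.0493] res mm [-0.19 -0.05  0.27 -0.13 -0.13 -0.06] ang [149.1 102.5  59.7  23.1  11.5   5.7]
circle [ 0.551  -0.0489  0.0547] res mm [ 0.04 -0.11  0.16 -0.11 -0.04  0.07] ang [149.6 102.8  59.6  22.8  11.1   5.3]
4.742138751452088
19.5 tx 1.26 tz 0.69
34.5 tx 1.03 tz 1.00
49.5 tx 0.74 tz 1.23
64.5 tx 0.40 tz 1.38
79.5 tx 0.03 tz 1.44
94.5 tx -0.34 tz 1.39
109.5 tx -0.69 tz 1.26
124.5 tx -1.00 tz 1.03
139.5 tx -1.23 tz 0.74
154.5 tx -1.38 tz 0.40
169.5 tx -1.44 tz 0.03
184.5 tx -1.39 tz -0.34
199.5 tx -1.26 tz -0.69
214.5 tx -1.03 tz -1.00
229.5 tx -0.74 tz -1.23
244.5 tx -0.40 tz -1.38
259.5 tx -0.03 tz -1.44
274.5 tx 0.34 tz -1.39
289.5 tx 0.69 tz -1.26
304.5 tx 1.00 tz -1.03
319.5 tx 1.23 tz -0.74
334.5 tx 1.38 tz -0.40
349.5 tx 1.44 tz -0.03
364.5 tx 1.39 tz 0.34
```

View pics/tstopc.png

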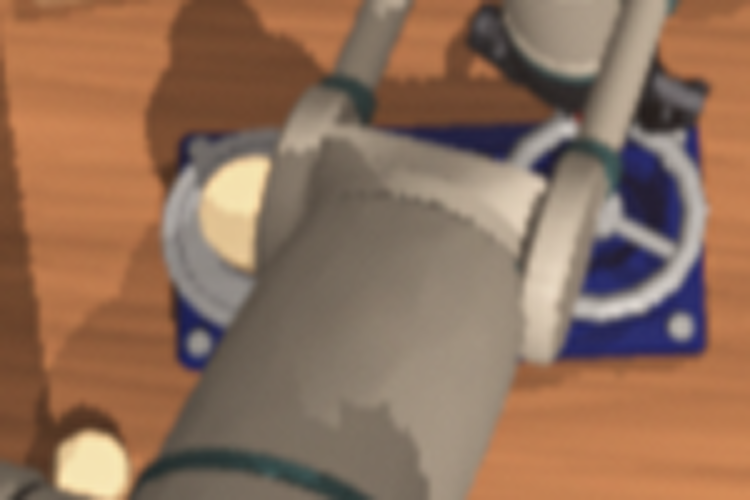

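View pics/wstop.png

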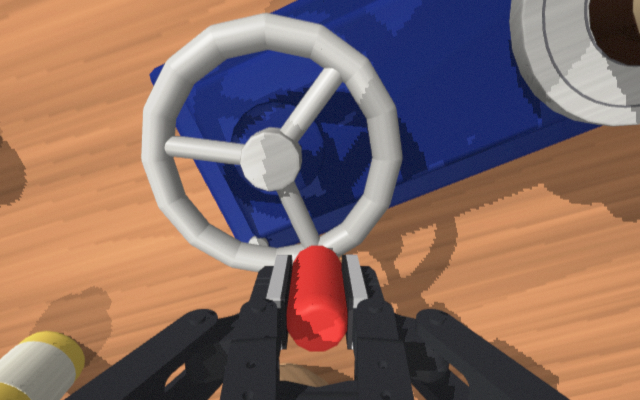

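arm_command:
  increments: [0,0,0,1.41,0,0.89,1,0,0,0,1.03,0,1.0,1,0,0,0,0.74,0,1.23,1,0,0,0,0.4,0,1.38,1,0,0,0,0.03,0,1.44,1,0,0,0,-0.34,0,1.39,1,0,0,0,-0.69,0,1.26,1,0,0,0,0,0,0,1]

```text
clock: 18.38
position: [0.531, 0.002, 0.2855]
ee_rot: [-0.566, 0.569, 0.421, -0.421]
contact_force: [1.7, -7.6, -12.4]
width: 0.0224
```

```bash
python3 -c "
from h import *
g()"
```

```text
t 18.375 grasp [0.5315 0.0014 0.1305] pos [0.531  0.002  0.2855] F [  1.7  -7.6 -12.4] qd 0.015
```

arm_command:
  increments: [0,0,0,-1.24,0.15,0.96,1,0,0,0,-1.23,0.1,0.74,1,0,0,0,-1.38,0,0.4,1,0,0,0,-1.44,0,0.03,1,0,0,0,-1.39,0,-0.34,1,0,0,0,-1.26,0,-0.69,1,0,0,0,-1.03,0,-1.0,1,0,0,0,0,0,0,1]

```text
clock: 19.38
position: [0.506, -0.0837, 0.2852]
ee_rot: [-0.566, 0.57, 0.422, -0.419]
contact_force: [2.9, 0.6, 8.5]
width: 0.0224
```

```bash
python3 -c "
from h import *
g();d([0,0,0])"
```

```text
t 19.375 grasp [ 0.507  -0.0839  0.1302] pos [ 0.506  -0.0837  0.2852] F [2.9 0.6 8.5] qd 0.011
t 19.375 pos [ 0.506  -0.0837  0.2852] w 0.0224 F [2.9 0.6 8.5]
delta tool cm [-6.78 28.16 51.04]
turn [ 0.0071 -0.0014  0.0006]
```

arm_command:
  increments: [0,0,0,-0.74,-0.1,-1.23,1,0,0,0,-0.4,0,-1.38,1,0,0,0,-0.03,0,-1.44,1,0,0,0,0.34,0,-1.39,1,0,0,0,0.69,0,-1.26,1,0,0,0,1.0,0,-1.03,1,0,0,0,1.23,0,-0.74,1,0,0,0,0,0,0,1]

```text
clock: 20.38
position: [0.592, -0.0866, 0.2852]
ee_rot: [-0.568, 0.568, 0.422, -0.421]
contact_force: [-1.2, 2.4, 6.8]
width: 0.0227
```

```bash
python3 -c "
from h import *
g();d([0,0,0])"
```

```text
t 20.375 grasp [ 0.5922 -0.0865  0.1302] pos [ 0.592  -0.0866  0.2852] F [-1.2  2.4  6.8] qd 0.012
t 20.375 pos [ 0.592  -0.0866  0.2852] w 0.0227 F [-1.2  2.4  6.8]
delta tool cm [-8.88 28.48 59.19]
turn [0.0006 0.0009 0.0006]
```

arm_command:
  increments: [0,0,0,1.38,-0.1,-0.4,1,0,0,0,1.44,0,-0.03,1,0,0,0,1.39,0,0.34,1,0,0,0,1.26,0,0.69,1,0,0,0,1.03,0,1.0,1,0,0,0,0.74,0,1.23,1,0,0,0,0.4,0,1.38,1,0,0,0,0,0,0,1]

```text
clock: 21.38
position: [0.5715, 0.0, 0.2853]
ee_rot: [0.569, -0.567, -0.421, 0.421]
contact_force: [1.1, 5.1, 2.5]
width: 0.0225
```

```bash
python3 -c "
from h import *
g();d([0,0,0])"
```

```text
t 21.375 grasp [0.5711 0.0006 0.1303] pos [0.5715 0.     0.2853] F [1.1 5.1 2.5] qd 0.018
t 21.375 pos [0.5715 0.     0.2853] w 0.0225 F [1.1 5.1 2.5]
delta tool cm [-16.67  28.67  54.59]
turn [-0.0033  0.0001  0.0026]
```

arm_command:
  increments: [0,0,0,0.17,0,1.48,1,0,0,0,-0.34,0,1.39,1,0,0,0,-0.69,0,1.26,1,0,0,0,-1.0,0,1.03,1,0,0,0,-1.23,0,0.74,1,0,0,0,-1.38,0,0.4,1,0,0,0,-1.44,0,0.03,1,0,0,0,0,0,0,1]

```text
clock: 22.38
position: [0.4959, -0.0414, 0.2853]
ee_rot: [-0.568, 0.569, 0.421, -0.42]
contact_force: [5.4, -1.9, 0.2]
width: 0.0223
```

```bash
python3 -c "
from h import *
g();d([0,0,0])"
```

```text
t 22.375 grasp [ 0.4962 -0.0415  0.1303] pos [ 0.4959 -0.0414  0.2853] F [ 5.4 -1.9  0.2] qd 0.009
t 22.375 pos [ 0.4959 -0.0414  0.2853] w 0.0223 F [ 5.4 -1.9  0.2]
delta tool cm [-10.55  28.41  48.7 ]
turn [ 0.0024 -0.0021  0.0005]
```

arm_command:
  increments: [0,0,0,-1.35,0,-0.48,1,0,0,0,-1.26,0,-0.69,1,0,0,0,-1.03,0,-1.0,1,0,0,0,-0.74,0,-1.23,1,0,0,0,-0.4,0,-1.38,1,0,0,0,-0.03,0,-1.44,1,0,0,0,0.34,0,-1.39,1,0,0,0,0,0,0,1]

```text
clock: 23.38
position: [0.5565, -0.1053, 0.2852]
ee_rot: [0.568, -0.568, -0.421, 0.421]
contact_force: [0.4, 3.1, 5.7]
width: 0.0227
```

```bash
python3 -c "
from h import *
g();d([0,0,0]);arc(274.5,14,6)"
```

```text
t 23.375 grasp [ 0.5564 -0.1051  0.1303] pos [ 0.5565 -0.1053  0.2852] F [0.4 3.1 5.7] qd 0.015
t 23.375 pos [ 0.5565 -0.1053  0.2852] w 0.0227 F [0.4 3.1 5.7]
delta tool cm [-6.15 28.55 56.29]
turn [-0.0005 -0.0004  0.0011]
288.5 tx 0.64 tz -1.18
302.5 tx 0.90 tz -0.99
316.5 tx 1.12 tz -0.74
330.5 tx 1.26 tz -0.45
344.5 tx 1.33 tz -0.13
358.5 tx 1.33 tz 0.20
```

arm_command:
  increments: [0,0,0,0.74,-0.08,-1.15,1,0,0,0,0.9,0,-0.99,1,0,0,0,1.12,0,-0.74,1,0,0,0,1.26,0,-0.45,1,0,0,0,1.33,0,-0.13,1,0,0,0,0,0,0,1]

```text
clock: 24.12
position: [0.6044, -0.0619, 0.2854]
ee_rot: [0.568, -0.567, -0.422, 0.421]
contact_force: [1.7, 0.7, -4.3]
width: 0.0227
```

```bash
python3 -c "
from h import *
g();d([.6057,-.0448,.2853])"
```

```text
t 24.125 grasp [ 0.6044 -0.0617  0.1304] pos [ 0.6044 -0.0619  0.2854] F [ 1.7  0.7 -4.3] qd 0.016
t 24.125 pos [ 0.6044 -0.0619  0.2854] w 0.0227 F [ 1.7  0.7 -4.3]
delta tool cm [1.68 0.01 0.38]
turn [-0.0006  0.0014  0.0018]
```

arm_command:
  increments: [0,0,0,0.8,0.05,0.1,1,0,0,0,0.8,0,0.2,1,0,0,0,0,0,0,1,0,0,0,0,0,0,1]

```text
clock: 24.62
position: [0.6057, -0.0472, 0.2854]
ee_rot: [0.568, -0.568, -0.421, 0.421]
contact_force: [0.7, 1.8, -3.1]
width: 0.0228
```

```bash
python3 -c "
from h import *
g();d([.6057,-.0448,.2853])"
```

```text
t 24.625 grasp [ 0.6056 -0.047   0.1304] pos [ 0.6057 -0.0472  0.2854] F [ 0.7  1.8 -3.1] qd 0.006
t 24.625 pos [ 0.6057 -0.0472  0.2854] w 0.0228 F [ 0.7  1.8 -3.1]
delta tool cm [0.23 0.01 0.07]
turn [-0.0008 -0.0001  0.0008]
```

arm_command:
  increments: [0,0,0,0.24,0,0.07,1,0,0,0,0,0,0,1,0,0,0,0,0,0,1]

```text
clock: 25.0
position: [0.6056, -0.0453, 0.2854]
ee_rot: [0.568, -0.568, -0.421, 0.421]
contact_force: [-0.1, -0.1, -2.0]
width: 0.0225
```

Run:
```python
from h import *
g();d([.6057,-.0448,.2853])
im=vision.get_image("wrist")[:,:,::-1];cv2.imwrite("pics/wend.png",im)
a=cv2.imread("pics/wstop.png")[0:240,130:410]
b=im[0:240,130:410]
cv2.imwrite("pics/cmp.png",cv2.resize(np.hstack([a,b]),(780,334)))
# registration of images (wheel region)
A=cv2.cvtColor(a,cv2.COLOR_BGR2GRAY).astype(np.float32);B=cv2.cvtColor(np.ascontiguousarray(b),cv2.COLOR_BGR2GRAY).astype(np.float32)
W=np.eye(2,3,dtype=np.float32)
cc,W=cv2.findTransformECC(A,B,W,cv2.MOTION_EUCLIDEAN);print(cc,W)
g()
```

```text
t 25.0 grasp [ 0.6055 -0.0452  0.1304] pos [ 0.6056 -0.0453  0.2854] F [-0.1 -0.1 -2. ] qd 0.002
t 25.0 pos [ 0.6056 -0.0453  0.2854] w 0.0225 F [-0.1 -0.1 -2. ]
delta tool cm [0.05 0.01 0.01]
turn [-0.001  -0.0002 -0.0003]
0.9988503996890492 [[ 0.99996436 -0.00844186  2.3624775 ]
 [ 0.00844186  0.99996436 -1.5192984 ]]
t 25.05 grasp [ 0.6055 -0.0452  0.1304] pos [ 0.6056 -0.0452  0.2854] F [-1.2 -1.1 -1.9] qd 0.002
```

View pics/cmp.png

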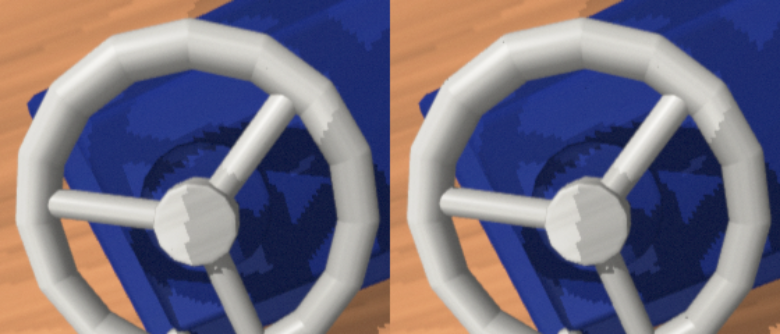

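arm_command:
  increments: [0,0,0,0.05,0,0.01,1,0,0,0,0,0,0,1,0,0,0,0,0,0,1]

```text
clock: 25.42
position: [0.6056, -0.0446, 0.2854]
ee_rot: [0.568, -0.568, -0.421, 0.422]
contact_force: [-3.9, -2.3, -2.0]
width: 0.0224
```

Run:
```python
from h import *
g()
cv2.imwrite("pics/t9.png",vision.get_image("top")[:,:,::-1]);cv2.imwrite("pics/s9.png",vision.get_image("side")[:,:,::-1])
crop("pics/t9.png","pics/t9c.png",140,140,200,120,4);crop("pics/s9.png","pics/s9c.png",210,110,160,120,5)
```

```text
t 25.425 grasp [ 0.6054 -0.0446  0.1304] pos [ 0.6056 -0.0446  0.2854] F [-3.9 -2.3 -2. ] qd 0.001
```

View pics/t9c.png

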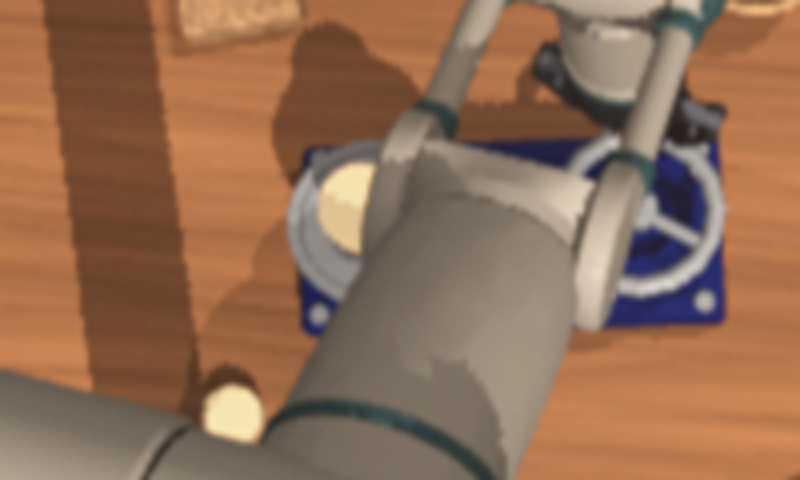

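View pics/s9c.png

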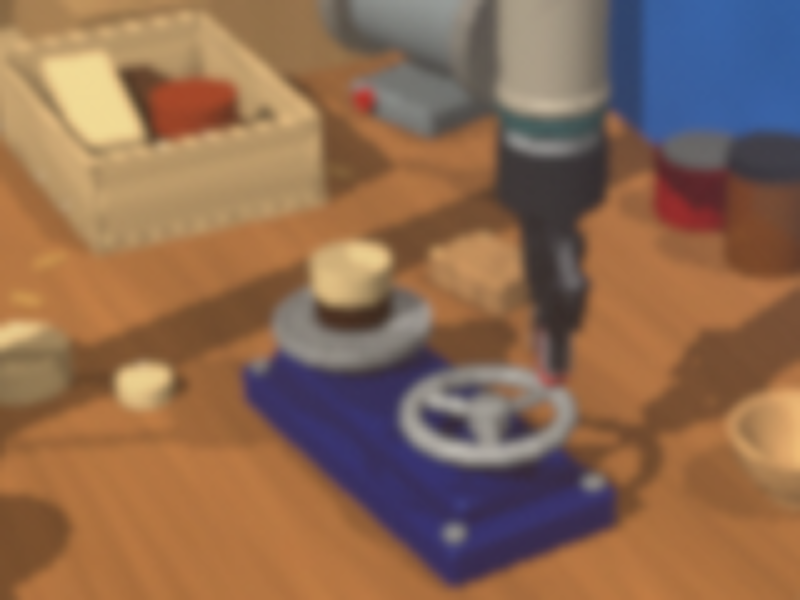

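```bash
python3 -c "
from rig import ticket
print(ticket.sign_off())"
```

```text
the job is handed in; nothing more can be done
None
```

The job is done and handed in at about 25.5 s. The walnut is on the plate with the maple on top of it. The handwheel was wound clockwise to its stop, then backed off two full turns, and the gripper is still holding the handle.

- **Maple choice:** Of the three pale discs I took the middle-sized one. It measured about 60 mm across.
- **Stack:** The top camera put the walnut about 1.6 mm off the plate's centre. In the wrist overlay the maple was within about 2 mm. The final side view shows the stack upright and centred. In the last top view the arm hid part of it.
- **Stop:** The force rose to 24 N there while the handle stayed put. Unloaded, the grasp point was at about (0.6055, −0.0448).
- **Two turns:** I counted them as the handle angle advanced call by call. The final grasp point was (0.6054, −0.0446), which is 0.2 to 0.3 mm or about 0.3° from the stop reference. A wrist picture taken one small nudge before the end matched the stop picture to about 0.5°.
- **Disagreements:** The wrist and top cameras differed by up to about 3.5 mm on positions. I settled those from the grasp and from a circle fitted to the handle's path. While winding, the wrist force reached about 15 N at the most in the readings between moves.
- **Not checked:** I did not measure the cherry or the bystanders again at the end. I never reached for any of them.

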